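# Stopper the flask, then hold the casket foot with its dowel hole up

### The job

The wood consolidant has just been drawn up from the conical flask: put the stopper back in the flask's neck, fully home, and let go of it so that the solvent does not evaporate. Then pick up the loose octagonal casket foot that lies on its side, find out which of its ends has the blind dowel hole, turn the foot so that the hole faces straight up, and hold it still over the middle of the shallow glass dish, a hand's breadth clear of it, so that the hole can be filled and the drips are caught. Finish while still holding the foot like that, touching nothing else with it, and leave the flask, the dish, the feet drying on the pin board and the dropper bottle standing where they are.

Things in the scene. Friction and masses are not known exactly. Their poses are not given: they have to be found in the camera images.
- foot: The loose foot: brown wooden octagonal prism, 44 mm across flats, 62 mm long, about 0.09 kg, a fine groove near each end; lies on a flat, axis level 22 mm up, two upright flats to grip across. One end is plain, the other has a blind hole 18 mm wide, 40 mm deep; which end has to be found out (by sight or by feel). Origin: middle of the foot. z axis: along the foot; x, y: normal to flats.
- free_pin (a point): Top centre of the free pin, the one nearest the robot on the fixed wooden drying board: upright, 14 mm thick, tapered at the tip, 32 mm high above the board; the board is 62 mm wide, 16 mm thick, its near edge 32 mm before the pin. The bored end of a foot slips freely over the pin, a plain end stops on its top: a way to tell the ends by feel. x axis: towards the occupied pins.
- flask: Clear glass conical flask, loose, standing upright, about 0.35 kg; 82 mm wide at the base, neck 37 mm outside, lip 41 mm, 118 mm high, open neck with a straight bore of 31 mm. Origin: centre of the underside; z up.
- flask_mouth (a point): Centre of the flask's mouth, at the rim, 118 mm above its underside.
- stopper: Stopper standing on its narrow end: tapered cork shank 28 mm long, 22 mm wide at the tip, 27 mm at the top, under a pale wooden head 46 mm wide, 22 mm high; 50 mm in all, about 0.04 kg. Origin: centre of the narrow lower end; z up through the head. Fully home, the head's underside rests on the flask's rim: origin 90 mm above the flask's underside.
- dish: Shallow clear glass dish (watch glass), round, 104 mm wide, 12 mm high, loose. Origin: centre of its underside.
- set_foot_1: Another foot of the set, standing upright on the board's middle pin, 75 mm behind the free pin; same size, its top 78 mm above the surface. Leave it. Origin: centre of its underside.
- set_foot_2: A third foot of the set, the same, on the board's far pin, 150 mm behind the free pin. Leave it. Origin: centre of its underside.
- dropper: Small amber dropper bottle, 37 mm wide, 108 mm high, standing. Leave it. Origin: centre of its underside.
Things that resemble listed ones, but are neither listed nor needed, are in the scene too. What is shaped like the foot but blue or yellow is not meant.

How it is judged:
By the outcome, as a careful person would: the job done as asked, in the order asked, and still so for the second after the job is handed in, while the arm keeps its last pose, push and grip.
It also fails if it takes over 72 s, if anything falls off the work surface, if the arm or the gripper's body presses on something with over 40 N, if the wrist force passes 120 N, or if a joint passes its speed limit or range.

### The arm

A 6-joint arm with a two-finger parallel gripper is mounted at the origin on a cart in front of the work surface, level with it; the furniture and walls round the work are solid. World frame = base frame: x ahead of the robot, y to its left, z up, the work surface at z = 0. Lengths are in mm, angles in rad, forces in N, time in s.
With the tool pointing down it reaches from about 350 to 875 mm from the base axis. Payload 4.2 kg.
Tool frame: the origin (TCP) lies midway between the tips of the shut fingers; the grasp point (between the pads) lies 19 mm behind it (arm.grasp_offset is the distance from the TCP to the grasp point, in mm); z points along the fingers, y is the direction in which the jaws open and shut (so a half turn about z gives the same grasp; the last joint's range is limited). The gripper opens to 85 mm and grips with 20 to 120 N. Pads are 22 mm wide; open, the fingers measure 114 mm over their backs; the gripper's body (76 mm by 85 mm) begins 54 mm behind the grasp point. The pads swing forward as they close: fully open they stand 13 mm farther back than shut.
Start: joints at [1.504, 0.385, 0.008, 0, -1.194, -0.259], TCP at [200.009, 592.111, 231.312] pointing down, gripper open.
Joint ranges: [-3.14, 3.14], [-1.21, 2.06], [-1.07, 1.41], [-3.16, 2.05], [-2.99, -0.16], [-3.1, 3.1]. Speed limits (rad/s): [2.79, 2.79, 3.14, 3.14, 3.14, 3.14].

### API

Orientations are given as a unit quaternion [x, y, z, w].
In Python, from bench import arm gives the robot as it stands.
- The arm moves only by the tool move_arm, never from a script. Its argument "moves" is a list of rows, each an object with "gripper": the gripper's target within -1 to 1 (fully open at 1, half-way at 0, shut at -1); "xyz": the shift along the tool's x, y, z in cm, a list of three; "angular": the turn, a rotation vector about the tool's x, y, z in rad, a list of three. In form: [{"gripper": gripper, "xyz": [dx, dy, dz], "angular": [wx, wy, wz]}, ...]. A call has 1 to 10 rows; each row is the pose to reach, as a shift and turn from the pose commanded when the call began, along the tool's axes at that moment; what a row does not reach only later rows make up. A row lasts 1/8 s, in which the tool goes at most 62.5 mm and 10.7 degrees, less where a joint would pass 70% of its speed; a pose out of reach is approached as far as the arm can. A call with a gripper value outside its range is refused whole. The fingers move at their own pace and stop on an object; the grip force is fixed at half the most. Time passes only in rows, so rows that repeat a pose let the fingers close. It gives the time, the measured TCP pose, the force and the opening at its end, in the units of the state.
- arm.read_state(): the state, without advancing time (a new reading comes with each control period).
- arm.get_image(name): name is "scene" or "top" or "wrist"; returns (picture, depth): 420x560x3 uint8, blue, green, red; 420x560 float32, mm along the optical axis (not along the pixel's ray), 0 where there is no reading.
- arm.get_calibration(name): a dict with "camera_matrix" (3x3 intrinsics, pixels), "R" (3x3) and "t" (3): a world point X has camera coordinates R X + t. Camera axes: x right, y down, z forward; pixel columns grow to the right and rows downward; lengths in mm; the calibration is good to about 2 mm. A picture is of the moment at which its call begins: read the wrist's pose just before it. get_calibration takes no time and is no camera call; for the wrist camera it gives the pose at the moment of the call.
- arm.job_done(): hands the job in, once; it reports no verdict.
The state is a dict: "clock": time; "joints": joint angles; "joint_vel": joint speeds; "joint_efforts": joint torques, N m; "position": TCP position; "ee_rot": TCP orientation; "contact_force": force on the tool from outside, world axes, zero at the start; "wrist_torque": the same for the moment, N m; "gripper_width": finger opening in mm.
Only numpy, scipy, OpenCV 4.12 (cv2) and the standard library are available. Lean on these libraries where they do the work, as an engineer would, in place of code of your own. Each camera call takes 0.05 s, during which the arm holds its last target. There are 200 camera calls.

## Working session

There is one attempt and no reset: what is moved stays moved. The work goes in short steps, Python scripts to look and compute and a tool call to move; the robot and the scene stay as the last step left them, time stands still between calls to the robot, and variables do not carry over. Pictures are saved under pics/ and viewed, about 8 in all and at most 12, crops included, and the job is handed in when it is done.

Besides the shell and the picture viewer there is one more tool, called after "Request:" as name([rows], argument=value, ...), one row to a line, values as JSON. move_arm: Moves the arm, as the interface text tells. Its arguments: {"type":"object","properties":{"moves":{"type":"array","items":{"type":"object","properties":{"gripper":{"type":"number"},"xyz":{"type":"array","items":{"type":"number"}},"angular":{"type":"array","items":{"type":"number"}}}}}},"required":["moves"]}

```bash
mkdir -p pics; cat > h.py <<'E'
import numpy as np,cv2
from bench import arm
from scipy.spatial.transform import Rotation as Ro
def grab(n,tag):
    c=arm.get_calibration(n);im,d=arm.get_image(n)
    cv2.imwrite(f'pics/{tag}.png',im);np.savez(f'pics/{tag}.npz',d=d,K=c['camera_matrix'],R=c['R'],t=c['t'])
    return im,d
def ray(tag,u,v):
    f=np.load(f'pics/{tag}.npz');R=f['R'];o=-R.T@f['t'].ravel();w=R.T@np.linalg.inv(f['K'])@[u,v,1]
    return o,w,f['d']
def at_z(tag,u,v,z):
    o,w,_=ray(tag,u,v);return o+w*(z-o[2])/w[2]
def pt(tag,u,v):
    o,w,d=ray(tag,u,v);return o+w*d[int(v),int(u)]
def tri(a,b):
    A=np.zeros((3,3));B=np.zeros(3)
    for x in(a,b):
        o,w,_=ray(*x);w=w/np.linalg.norm(w);P=np.eye(3)-np.outer(w,w);A+=P;B+=P@o
    return np.linalg.solve(A,B)
def cloud(tag):
    f=np.load(f'pics/{tag}.npz');d=f['d'];v,u=np.indices(d.shape)
    c=np.stack([u*d,v*d,d],-1)@np.linalg.inv(f['K']).T
    return (c-f['t'].ravel())@f['R']
def to_tool(p,q=None):
    "shift in cm along tool axes to bring TCP to p"
    s=arm.read_state();return Ro.from_quat(s['ee_rot']).inv().apply(np.array(p)-s['position'])/10
E
python3 - <<'E'
from h import *
np.set_printoptions(precision=1,suppress=True)
a,_=grab('scene','s0');b,_=grab('top','t0')
for n in('s0','t0'):
    f=np.load(f'pics/{n}.npz');print(f['K'][0,0],-f['R'].T@f['t'].ravel())
s=arm.read_state();print(s)
E
```

```text
469.9418994523458 [ 167.9 -902.6  742.4]
522.2965444433394 [ 332.   -45.8 1691.2]
{'clock': 0.1, 'joints': array([ 1.5,  0.4,  0. , -0. , -1.2, -0.3]), 'joint_vel': array([-0., -0.,  0.,  0., -0.,  0.]), 'joint_efforts': array([ -0. , -39.3,  18.9,   4.2,  -0. ,   0. ]), 'position': array([199.9, 591.6, 230.3]), 'ee_rot': array([ 1. , -0.2, -0. ,  0. ]), 'contact_force': array([-0.3,  0.7,  0.5]), 'wrist_torque': array([ 0., -0.,  0.]), 'gripper_width': 85.61603331763045}
```

View pics/s0.png

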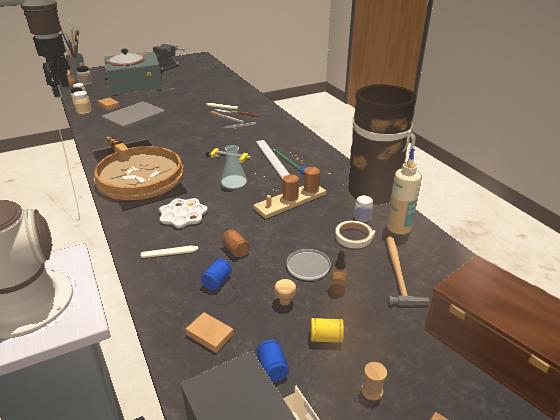

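View pics/t0.png

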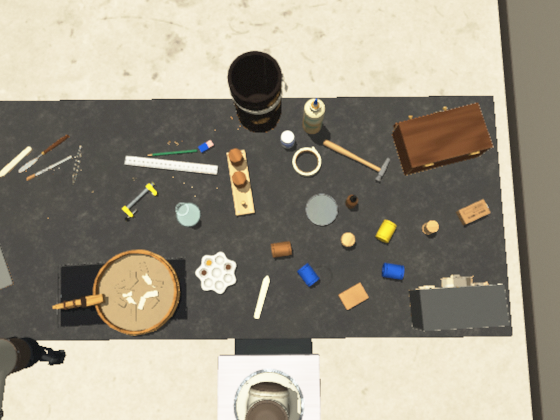

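The scene shows the flask at (233,168), stopper candidate at (285,290), a lookalike at (374,380), the foot at (236,243), the dish at (308,264), the board at (290,200) and the dropper at (340,275). In the top view they are at: flask (188,214), foot (282,250), stopper (348,240), dish (321,210), board (240,185).

```bash
python3 - <<'E'
from h import *
np.set_printoptions(precision=1,suppress=True)
s=cv2.imread('pics/s0.png');t=cv2.imread('pics/t0.png')
def cr(im,u,v,w,h,k):return cv2.resize(im[v:v+h,u:u+w],(w*k,h*k),interpolation=cv2.INTER_CUBIC)
# each 400x300
A=cr(s,205,215,100,75,4);B=cr(s,270,270,100,75,4)[:, :];B=cr(s,265,275,100,75,4);C=cr(t,165,190,100,75,4);D=cr(t,260,195,100,75,4)
cv2.imwrite('pics/m1.png',np.vstack([np.hstack([A,B]),np.hstack([C,D])]))
for n,u,v in[('foot',282,250),('stop',348,240),('decoy',431,228),('dish',321,210),('drop',352,201),('f1',239,180),('f2',235,157),('pin',243,206),('flask',182,209)]:
    print(n,pt('t0',u,v))
for n,u,v in[('foot',236,240),('stop',285,284),('decoy',374,368)]:print(n,pt('s0',u,v))
for n in('s0','t0'):
  P=cloud(n)
  for nm,x,y in[('foot',360,30),('stop',0,0)]:pass
E
```

```text
foot [473.2 -44.8  47.4]
stop [ 503.5 -254.4   39.1]
decoy [ 536.8 -514.3   56.8]
dish [ 606.9 -173.8    1.9]
drop [ 621.1 -265.2   83.1]
f1 [693.1  88.7  79.1]
f2 [767.  101.3  83.1]
pin [618.9  80.   25.2]
flask [614.9 281.9   3.1]
foot [477.1 -60.   44. ]
stop [ 509.4 -253.6   49.5]
decoy [ 545.5 -517.2   59.5]
```

View pics/m1.png

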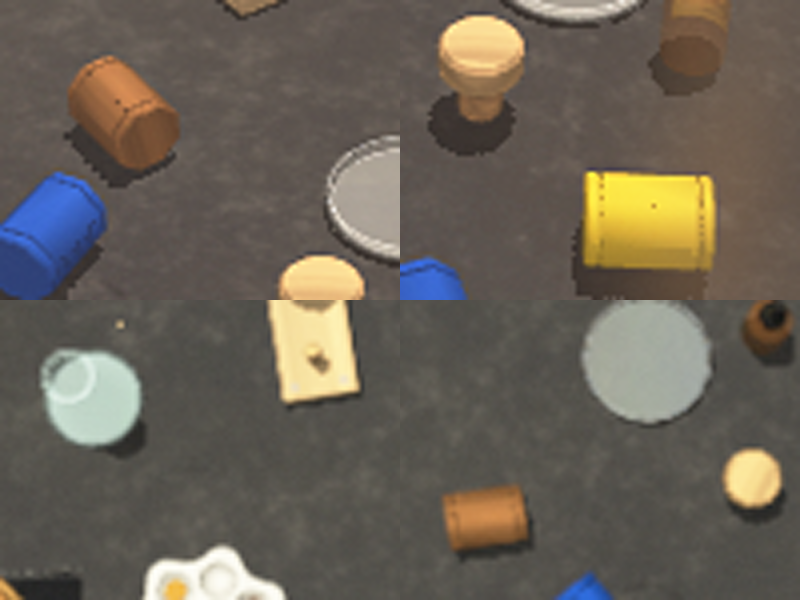

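The foot's end that faces the scene camera (-y, crop (150,135)) looks plain. The stopper with a pale head on a narrow shank stands at about (505,-254), and the flask is clear of other things.

```bash
python3 - <<'E'
from h import *
np.set_printoptions(precision=4,suppress=True)
s=arm.read_state();R=Ro.from_quat(s['ee_rot']).as_matrix();print(R)
c=arm.get_calibration('wrist');o=-c['R'].T@np.ravel(c['t']);print('cam in tool',R.T@(o-s['position']),'axis',R.T@c['R'][2], 'right',R.T@c['R'][0],c['camera_matrix'][0])
print(to_tool([440,-240,240]))
# top-of-stopper from both
print(tri(('t0',348,239.5),('s0',285.3,286)), at_z('t0',348,239.5,50))
print('foot corners z44', [at_z('t0',u,v,40) for u,v in((271,244),(292,242),(293,255),(273.5,257.5))])
print('dish',at_z('t0',321.7,210,6),'flaskmouth',at_z('t0',182,209.3,118),'base',at_z('t0',188.5,214.5,5))
E
```

```text
[[ 0.9473 -0.3203 -0.0005]
 [-0.3203 -0.9473 -0.0019]
 [ 0.0001  0.002  -1.    ]]
cam in tool [  72.285    -0.2981 -141.2095] axis [-0.2881  0.0014  0.9576] right [ 0.0005  1.     -0.0013] [375.6772   0.     276.4619]
[49.3811 71.0935 -0.8194]
[ 506.8509 -254.644    45.0761] [ 503.9295 -253.1125   50.    ]
foot corners z44 [array([493.1715, -10.0937,  40.    ]), array([498.8474, -76.7315,  40.    ]), array([457.6368, -79.3295,  40.    ]), array([450.3747, -17.6849,  40.    ])]
dish [ 606.1675 -175.8203    6.    ] flaskmouth [594.6787 259.5578 118.    ] base [596.077  259.8428   5.    ]
```

Request:
move_arm([
  {"gripper": 1,"xyz": [56,70.3,0],"angular": [0,0,0]},
  {"gripper": 1,"xyz": [56,70.3,0],"angular": [0,0,0]},
  {"gripper": 1,"xyz": [56,70.3,0],"angular": [0,0,0]},
  {"gripper": 1,"xyz": [56,70.3,0],"angular": [0,0,0]},
  {"gripper": 1,"xyz": [56,70.3,0],"angular": [0,0,0]},
  {"gripper": 1,"xyz": [56,70.3,0],"angular": [0,0,0]},
  {"gripper": 1,"xyz": [56,70.3,0],"angular": [0,0,0]},
  {"gripper": 1,"xyz": [56,70.3,0],"angular": [0,0,0]},
  {"gripper": 1,"xyz": [56,70.3,0],"angular": [0,0,0]},
  {"gripper": 1,"xyz": [56,70.3,0],"angular": [0,0,0]},
])

```text
clock: 1.35
position: [412.6, 2.3, 231.4]
ee_rot: [0.987, -0.162, 0.0, -0.0]
contact_force: [2.3, 0.5, 0.0]
gripper_width: 85.4
```

```bash
python3 - <<'E'
from h import *
grab('wrist','w1')
E
```

Request:
move_arm([
  {"gripper": 1,"xyz": [16.9,21.2,0],"angular": [0,0,0]},
  {"gripper": 1,"xyz": [16.9,21.2,0],"angular": [0,0,0]},
  {"gripper": 1,"xyz": [16.9,21.2,0],"angular": [0,0,0]},
  {"gripper": 1,"xyz": [16.9,21.2,4],"angular": [0,0,0]},
  {"gripper": 1,"xyz": [16.9,21.2,8.2],"angular": [0,0,0]},
  {"gripper": 1,"xyz": [16.9,21.2,8.2],"angular": [0,0,0]},
  {"gripper": 1,"xyz": [16.9,21.2,8.2],"angular": [0,0,0]},
])

```text
clock: 2.28
position: [505.2, -250.5, 150.2]
ee_rot: [0.987, -0.162, 0.0, 0.0]
contact_force: [0.3, -0.5, 0.0]
gripper_width: 85.2
```

```bash
python3 - <<'E'
from h import *
a=cv2.imread('pics/w1.png')
b,_=grab('wrist','w2')
cv2.imwrite('pics/m2.png',cv2.resize(np.hstack([a,b]),(800,300)))
E
```

```text
(no output)
```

View pics/m2.png

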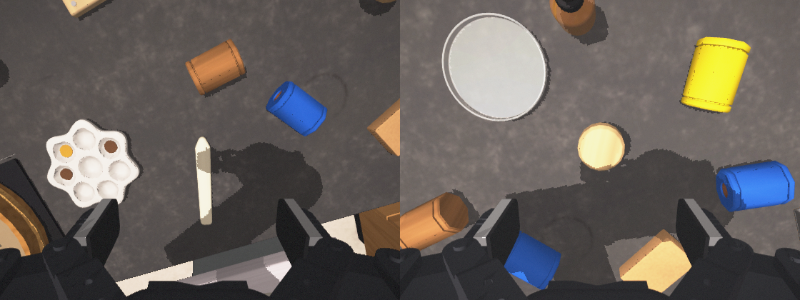

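The stopper's head is at w2 pixel (281,206). The dish is at (133,93), and the foot's near (-y) end is visible at (77,298). I'll segment the head and enlarge that end.

```bash
python3 - <<'E'
from h import *
np.set_printoptions(precision=1,suppress=True)
im=cv2.imread('pics/w2.png');P=cloud('w2')
r=P[170:245,245:320].reshape(-1,3)
top=r[(r[:,2]>40)&(r[:,2]<60)];print(len(top),np.median(top,0),top.min(0),top.max(0))
zz=np.median(top[:,2])
m=cv2.inRange(im,(90,150,200),(255,255,255))[160:260,230:330]
n,l,st,c=cv2.connectedComponentsWithStats(m);k=1+st[1:,4].argmax();u,v=c[k]+[230,160];print(u,v,st[k],at_z('w2',u,v,50),at_z('w2',u,v,45))
print(tri(('w2',u,v),('t0',348,239.5)))
# foot cloud from w1
P=cloud('w1');r=P[40:140,250:355].reshape(-1,3);f=r[(r[:,2]>15)&(r[:,2]<60)]
t=f[f[:,2]>38];print('foot',len(f),np.median(t,0),np.percentile(t,98,axis=0))
rc=cv2.minAreaRect(f[:,:2].astype(np.float32));print(rc);rc=cv2.minAreaRect(t[:,:2].astype(np.float32));print(rc)
a=cv2.resize(im[240:350,0:130],(520,440),interpolation=cv2.INTER_CUBIC);cv2.imwrite('pics/m3.png',cv2.convertScaleAbs(a,alpha=1.6))
E
```

```text
3352 [ 508.4 -255.2   47.6] [ 484.1 -277.1   40. ] [ 529.2 -231.7   50.4]
281.06602870813396 204.9945773524721 [  19   15   66   61 3135] [ 509.7 -255.4   50. ] [ 508.3 -255.1   45. ]
[ 505.6 -254.7   35.4]
foot 3834 [479.5 -43.2  42.1] [493.9 -13.5  43.9]
((479.1935729980469, -42.849605560302734), (43.95563888549805, 62.08008575439453), 8.21580982208252)
((479.3203125, -42.826114654541016), (30.035024642944336, 62.06717300415039), 8.42680549621582)
```

View pics/m3.png

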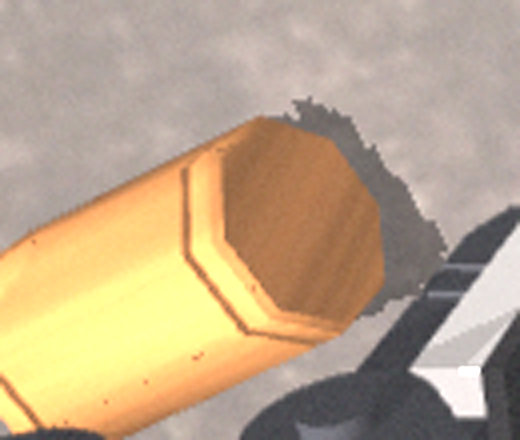

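The foot's -y end is plain, with solid end grain and no hole, so the hole should be at the +y end. I'll check that once it's lifted. Next I grasp the stopper's head.

Request:
move_arm([
  {"gripper": 1,"xyz": [0.41,0.34,5],"angular": [0,0,0]},
  {"gripper": 1,"xyz": [0.41,0.34,9],"angular": [0,0,0]},
  {"gripper": 1,"xyz": [0.41,0.34,12],"angular": [0,0,0]},
  {"gripper": 1,"xyz": [0.41,0.34,13],"angular": [0,0,0]},
  {"gripper": 0.3,"xyz": [0.41,0.34,13],"angular": [0,0,0]},
  {"gripper": -0.3,"xyz": [0.41,0.34,13],"angular": [0,0,0]},
  {"gripper": -0.5,"xyz": [0.41,0.34,13],"angular": [0,0,0]},
  {"gripper": -0.5,"xyz": [0.41,0.34,13],"angular": [0,0,0]},
  {"gripper": -0.5,"xyz": [0.41,0.34,13],"angular": [0,0,0]},
  {"gripper": -0.5,"xyz": [0.41,0.34,13],"angular": [0,0,0]},
])

```text
clock: 3.58
position: [509.3, -255.5, 21.6]
ee_rot: [0.987, -0.162, 0.002, 0.0]
contact_force: [-1.1, 2.3, 6.9]
gripper_width: 44.2
```

Request:
move_arm([
  {"gripper": -0.5,"xyz": [0,0,-4],"angular": [0,0,0]},
  {"gripper": -0.5,"xyz": [0,0,-10],"angular": [0,0,0]},
  {"gripper": -0.5,"xyz": [0,0,-15],"angular": [0,0,0]},
  {"gripper": -0.5,"xyz": [-8.4,-51.5,-17.8],"angular": [0,0,0]},
  {"gripper": -0.5,"xyz": [-8.4,-51.5,-17.8],"angular": [0,0,0]},
  {"gripper": -0.5,"xyz": [-8.4,-51.5,-17.8],"angular": [0,0,0]},
  {"gripper": -0.5,"xyz": [-8.4,-51.5,-17.8],"angular": [0,0,0]},
  {"gripper": -0.5,"xyz": [-8.4,-51.5,-17.8],"angular": [0,0,0]},
  {"gripper": -0.5,"xyz": [-8.4,-51.5,-17.8],"angular": [0,0,0]},
  {"gripper": -0.5,"xyz": [-8.4,-51.5,-17.8],"angular": [0,0,0]},
])

```text
clock: 4.82
position: [578.8, 177.9, 193.6]
ee_rot: [0.987, -0.162, 0.0, -0.0]
contact_force: [0.6, 0.5, -0.6]
gripper_width: 44.1
```

```bash
python3 - <<'E'
from h import *
s=arm.read_state();print(s['position'],s['gripper_width']);grab('wrist','w3');print(to_tool([595,259.6,200]))
E
```

```text
[578.8214089  177.85506482 193.64403263] 44.08871470938952
[-1.03044541 -7.57049171 -0.58721356]
```

Request:
move_arm([
  {"gripper": -0.5,"xyz": [-1.0,-7.6,0],"angular": [0,0,0]},
  {"gripper": -0.5,"xyz": [-1.0,-7.6,0],"angular": [0,0,0]},
  {"gripper": -0.5,"xyz": [-1.0,-7.6,0],"angular": [0,0,0]},
  {"gripper": -0.5,"xyz": [-1.0,-7.6,0],"angular": [0,0,0]},
])

```text
clock: 5.38
position: [593.5, 249.7, 192.9]
ee_rot: [0.987, -0.163, -0.0, 0.0]
contact_force: [-0.6, -0.7, 0.3]
gripper_width: 43.7
```

```bash
python3 - <<'E'
from h import *
s=arm.read_state();print(s['position'],s['gripper_width']);b,_=grab('wrist','w4');a=cv2.imread('pics/w3.png')
cv2.imwrite('pics/m4.png',np.hstack([a[60:420,60:460],b[60:420,60:460]]))
E
```

```text
[593.45398808 249.68490441 192.92646606] 43.653111507594254
```

View pics/m4.png

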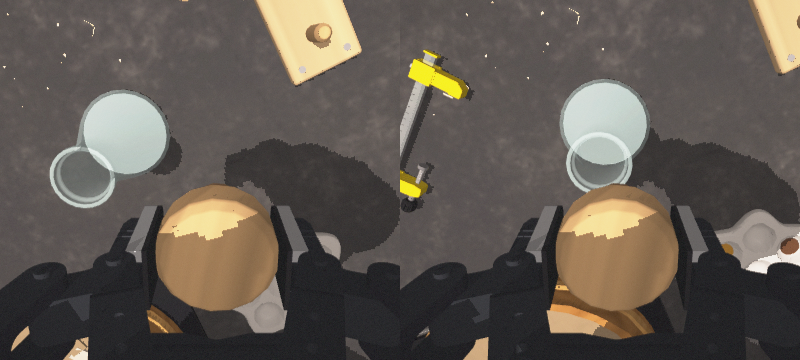

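Both views show the flask's lip: w3 at about (142,237), w4 at about (260,222). The stopper's head in the gripper is at (277,307), and it sits upright.

```bash
python3 - <<'E'
from h import *
np.set_printoptions(precision=1,suppress=True)
for t in('w3','w4'):
    im=cv2.imread(f'pics/{t}.png');g=cv2.GaussianBlur(cv2.cvtColor(im,cv2.COLOR_BGR2GRAY),(3,3),0)
    x,y=(142,237) if t=='w3' else (260,222)
    # radial edge (outermost strong bright->dark)
    print(t,at_z(t,x,y,118),at_z(t,x,y,115))
print(tri(('w3',142.5,237),('w4',260,222.5)),tri(('w4',260,222.5),('t0',182,209.3)))
s=arm.read_state();print(s['position'])
z=s['position'][2]-21.6+50
print('stopper',at_z('w4',277,307,z),at_z('w3',277,307,193.6+28.4))
P=cloud('w4');r=P[240:370,215:340].reshape(-1,3);r=r[r[:,2]>210];print(np.median(r,0),r.min(0),r.max(0))
# same-bias check on base of flask
print(at_z('w4',265,181,3))
E
```

```text
w3 [597.8 258.7 118. ] [597.1 260.1 115. ]
w4 [598.5 258.4 118. ] [597.6 258.9 115. ]
[597.7 258.7 117.1] [595.9 260.3 110.7]
[593.5 249.5 193. ]
stopper [598.5 247.9 221.4] [583.8 176.1 222. ]
[595.3 248.9 218.9] [569.7 225.1 210. ] [662.1 274.8 334.1]
[599.7 258.2   3. ]
```

Request:
move_arm([
  {"gripper": -0.5,"xyz": [0.06,-1.0,0],"angular": [0,0,0]},
  {"gripper": -0.5,"xyz": [0.06,-1.0,2],"angular": [0,0,0]},
  {"gripper": -0.5,"xyz": [0.06,-1.0,4],"angular": [0,0,0]},
  {"gripper": -0.5,"xyz": [0.06,-1.0,4.8],"angular": [0,0,0]},
  {"gripper": -0.5,"xyz": [0.06,-1.0,4.8],"angular": [0,0,0]},
])

```text
clock: 6.05
position: [597.6, 260.1, 144.5]
ee_rot: [0.987, -0.162, -0.0, 0.0]
contact_force: [0.2, -0.2, -0.2]
gripper_width: 43.4
```

```bash
python3 - <<'E'
from h import *
s=arm.read_state();print(s['position'],s['gripper_width'],s['contact_force']);b,_=grab('wrist','w5');a,_=grab('scene','s5')
a=cv2.resize(a[110:200,180:300],(480,360),interpolation=cv2.INTER_CUBIC)
cv2.imwrite('pics/m5.png',np.hstack([a,b[100:460,120:420]][:1]+[cv2.resize(b[120:420,140:420],(320,360))]))
E
```

```text
[597.62492242 260.11900753 144.49842362] 43.3613512909459 [ 0.21947738 -0.16572622 -0.15294608]
```

View pics/m5.png

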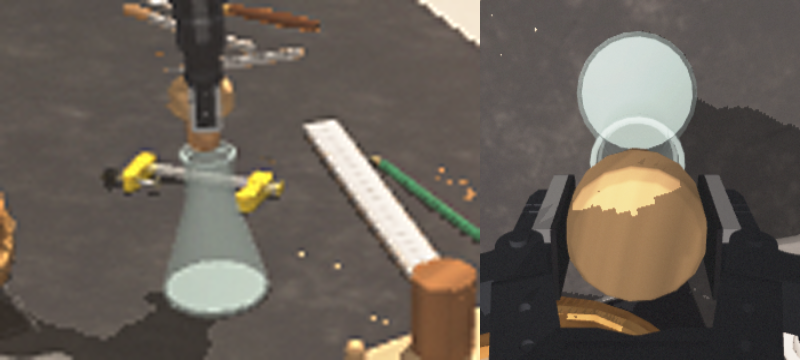

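The scene crop shows the shank just above the mouth, slightly left of the lip's centre (about 203 against 210 in the crop). The wrist view shows it centred along the jaw axis. I'll quantify this.

```bash
python3 - <<'E'
from h import *
np.set_printoptions(precision=2,suppress=True)
a=cv2.imread('pics/s5.png')
for v in(140,142,144,145,146,147,149): print(v,[tuple(int(q) for q in a[v,u]) for u in range(224,242)])
c=arm.get_calibration('scene');print(c['R'][0])
for p in((597.6,260.1,125),(598,258.6,118)):
    q=c['camera_matrix']@(c['R']@np.array(p)+np.ravel(c['t']));print(q[:2]/q[2],q[2])
E
```

```text
140 [(80, 85, 91), (79, 85, 94), (61, 81, 103), (86, 107, 131), (121, 125, 130), (56, 58, 61), (45, 45, 48), (43, 45, 47), (41, 43, 46), (51, 53, 55), (104, 108, 112), (99, 104, 110), (80, 86, 94), (81, 87, 95), (81, 85, 94), (80, 84, 93), (80, 85, 94), (80, 85, 93)]
142 [(82, 85, 93), (78, 82, 90), (64, 79, 98), (75, 102, 134), (129, 132, 133), (125, 128, 131), (127, 130, 134), (126, 130, 133), (126, 130, 133), (126, 129, 132), (122, 126, 131), (89, 94, 102), (80, 84, 92), (79, 85, 92), (80, 83, 91), (79, 84, 93), (80, 85, 94), (82, 86, 96)]
144 [(78, 83, 91), (79, 82, 89), (70, 79, 93), (64, 98, 135), (63, 93, 129), (62, 91, 124), (69, 101, 138), (73, 109, 150), (76, 111, 153), (66, 100, 138), (62, 87, 117), (71, 79, 91), (79, 84, 91), (81, 83, 92), (80, 85, 92), (78, 84, 91), (80, 85, 92), (81, 85, 94)]
145 [(79, 83, 91), (79, 85, 91), (76, 84, 94), (61, 93, 128), (64, 94, 129), (65, 94, 128), (66, 94, 130), (67, 97, 134), (68, 100, 135), (63, 91, 126), (67, 90, 116), (114, 125, 128), (105, 110, 117), (76, 80, 90), (77, 81, 89), (79, 84, 91), (80, 84, 91), (79, 85, 92)]
146 [(79, 
[... 253 characters left out ...]
 92), (78, 85, 93)]
147 [(89, 95, 101), (138, 147, 146), (135, 143, 140), (122, 130, 130), (107, 127, 144), (88, 118, 147), (57, 87, 121), (56, 83, 115), (74, 95, 119), (99, 113, 124), (151, 159, 152), (167, 177, 169), (142, 150, 146), (112, 119, 117), (193, 205, 195), (72, 76, 86), (78, 81, 90), (79, 83, 91)]
149 [(91, 97, 101), (168, 179, 171), (206, 218, 206), (96, 103, 102), (107, 115, 112), (114, 120, 117), (117, 124, 121), (119, 125, 122), (119, 125, 123), (118, 126, 123), (117, 123, 121), (112, 117, 117), (122, 127, 125), (184, 190, 184), (130, 139, 135), (73, 76, 85), (79, 81, 89), (80, 85, 92)]
[ 0.89 -0.45 -0.  ]
[230.62 145.7 ] 1365.1149841637293
[231.09 148.05] 1368.1318001902641
```

Request:
move_arm([
  {"gripper": -0.5,"xyz": [0.25,0,0],"angular": [0,0,0]},
  {"gripper": -0.5,"xyz": [0.25,0,1],"angular": [0,0,0]},
  {"gripper": -0.5,"xyz": [0.25,0,1.6],"angular": [0,0,0]},
  {"gripper": -0.5,"xyz": [0.25,0,1.6],"angular": [0,0,0]},
])

```text
clock: 6.65
position: [599.4, 259.2, 127.7]
ee_rot: [0.987, -0.162, -0.001, 0.001]
contact_force: [-0.1, 0.0, -0.5]
gripper_width: 44.1
```

Free so far, with the tip about 12 mm in the neck. Continuing.

Request:
move_arm([
  {"gripper": -0.5,"xyz": [0,0,0.8],"angular": [0,0,0]},
  {"gripper": -0.5,"xyz": [0,0,1.3],"angular": [0,0,0]},
  {"gripper": -0.5,"xyz": [0,0,1.6],"angular": [0,0,0]},
  {"gripper": -0.5,"xyz": [0,0,1.6],"angular": [0,0,0]},
])

```text
clock: 7.15
position: [599.8, 259.5, 112.4]
ee_rot: [0.987, -0.162, -0.0, 0.0]
contact_force: [0.7, 0.5, -0.0]
gripper_width: 44.1
```

Request:
move_arm([
  {"gripper": -0.5,"xyz": [0,0,0.1],"angular": [0,0,0]},
  {"gripper": -0.5,"xyz": [0,0,0.2],"angular": [0,0,0]},
  {"gripper": -0.5,"xyz": [0,0,0.2],"angular": [0,0,0]},
])

```text
clock: 7.52
position: [600.1, 259.7, 111.6]
ee_rot: [0.987, -0.162, 0.0, -0.0]
contact_force: [-1.9, -0.3, 3.0]
gripper_width: 43.8
```

Request:
move_arm([
  {"gripper": -0.5,"xyz": [0,0,0.1],"angular": [0,0,0]},
  {"gripper": -0.5,"xyz": [0,0,0.1],"angular": [0,0,0]},
  {"gripper": 0,"xyz": [0,0,0],"angular": [0,0,0]},
  {"gripper": 0.5,"xyz": [0,0,0],"angular": [0,0,0]},
  {"gripper": 1,"xyz": [0,0,0],"angular": [0,0,0]},
  {"gripper": 1,"xyz": [0,0,0],"angular": [0,0,0]},
  {"gripper": 1,"xyz": [0,0,0],"angular": [0,0,0]},
  {"gripper": 1,"xyz": [0,0,-5],"angular": [0,0,0]},
  {"gripper": 1,"xyz": [0,0,-10],"angular": [0,0,0]},
  {"gripper": 1,"xyz": [0,0,-10],"angular": [0,0,0]},
])

```text
clock: 8.78
position: [602.3, 260.8, 216.4]
ee_rot: [0.987, -0.162, 0.004, -0.003]
contact_force: [-0.3, 0.0, -0.6]
gripper_width: 85.8
```

```bash
python3 - <<'E'
from h import *
s=arm.read_state();print(s['position'],s['gripper_width'],s['contact_force']);b,_=grab('wrist','w6');a,_=grab('scene','s6')
a=cv2.resize(a[110:200,180:300],(480,360),interpolation=cv2.INTER_CUBIC)
cv2.imwrite('pics/m6.png',np.hstack([a,cv2.resize(b[120:420,140:420],(320,360))]))
E
```

```text
[602.26540321 260.82359386 216.39841902] 85.76483501796423 [-0.31916986  0.0472646  -0.64356703]
```

View pics/m6.png

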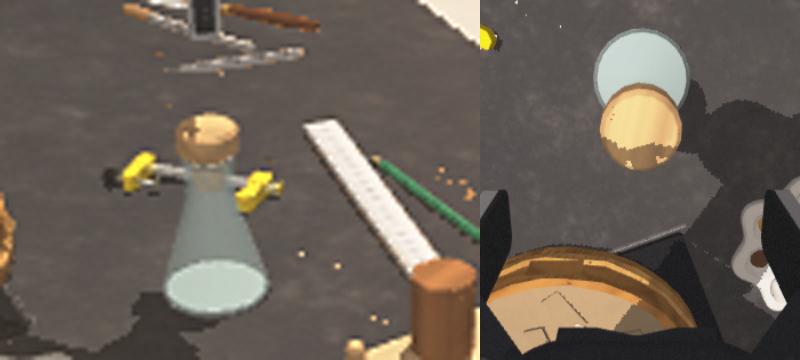

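The stopper is seated: its head rests on the lip, level, and the flask still stands. Before turning the foot I need to know the arm's wrist kinematics.

```bash
python3 - <<'E'
from h import *
np.set_printoptions(precision=4,suppress=True)
s=arm.read_state();print(s['joints'],s['position'],Ro.from_quat(s['ee_rot']).as_matrix(),np.arctan2(s['position'][1],s['position'][0]))
P=cloud('w6');r=P[180:270,240:325].reshape(-1,3);r=r[(r[:,2]>132)&(r[:,2]<160)];print(np.median(r,0),np.percentile(r,[2,98],axis=0))
A=np.c_[r[:,:2],np.ones(len(r))];k=r[:,2]>136;print(np.linalg.lstsq(A[k],r[k,2],rcond=None)[0])
print([x for x in dir(arm) if x[0]!='_'])
E
```

```text
[ 0.6553  0.4462  0.0536 -0.0007 -1.1773  0.5897] [599.6936 259.6104 211.0251] [[ 0.9473 -0.3203  0.0003]
 [-0.3203 -0.9473  0.001 ]
 [-0.     -0.0011 -1.    ]] 0.4085472083692182
[599.7243 259.6174 137.5766] [[578.9385 239.9376 133.4042]
 [618.7539 279.9205 139.108 ]]
[ -0.0046   0.0016 140.0513]
['IKError', 'get_calibration', 'get_image', 'grasp_offset', 'job_done', 'read_state']
```

Request:
move_arm([
  {"gripper": 1,"xyz": [-1.7,32.5,0],"angular": [0,0,0]},
  {"gripper": 1,"xyz": [-1.7,32.5,0],"angular": [0,0,0]},
  {"gripper": 1,"xyz": [-1.7,32.5,0],"angular": [0,0,0]},
  {"gripper": 1,"xyz": [-1.7,32.5,0],"angular": [0,0,0]},
  {"gripper": 1,"xyz": [-1.7,32.5,0],"angular": [0,0,0]},
  {"gripper": 1,"xyz": [-1.7,32.5,0],"angular": [0,0,0]},
  {"gripper": 1,"xyz": [-1.7,32.5,0],"angular": [0.18,0,0]},
  {"gripper": 1,"xyz": [-1.7,32.5,0],"angular": [0.36,0,0]},
  {"gripper": 1,"xyz": [-1.7,32.5,0],"angular": [0.54,0,0]},
  {"gripper": 1,"xyz": [-1.7,32.5,0],"angular": [0.54,0,0]},
])

```text
clock: 10.12
position: [479.4, -45.4, 208.9]
ee_rot: [0.95, -0.16, 0.042, -0.263]
contact_force: [0.6, -0.4, -0.1]
gripper_width: 85.4
```

```bash
python3 - <<'E'
from h import *
import json
s=arm.read_state();print(s['joints'].tolist(),s['position'].tolist(),s['ee_rot'].tolist(),s['joint_vel'])
E
```

```text
[-0.1311113150762172, 0.18105131855179413, -0.233730480291622, -0.5947765117892151, -1.1189031494550754, 1.6243461514980286] [479.431552108928, -45.36197171842879, 208.93466004142493] [0.9504512633276556, -0.16001172825572, 0.04218409943036319, -0.26317132179386576] [ 0.08075768 -0.02101196 -0.00302396  0.07726902  0.01839207 -0.05708043]
```

```bash
cat > kin.py <<'E'
from h import *
from scipy.optimize import least_squares
D=[([1.504,.385,.008,0,-1.194,-.259],[200.009,592.111,231.312],None),
([0.6553,0.4462,0.0536,-0.0007,-1.1773,0.5897],[599.6936,259.6104,211.0251],None),
([-0.13111,0.18105,-0.23373,-0.59478,-1.11890,1.62435],[479.43,-45.36,208.93],[0.95045,-0.16001,0.04218,-0.26317])]
q0=Ro.from_matrix(np.array([[.9473,-.3203,0],[-.3203,-.9473,0],[0,0,-1]])).as_quat()
D=[(np.array(j),np.array(p),Ro.from_quat(q0 if q is None else q)) for j,p,q in D]
def E(a,t):return Ro.from_rotvec(np.eye(3)['xyz'.index(a)]*t)
def RR(j,s4,s6):return E('z',j[0])*E('y',j[1]-j[2])*E('x',s4*j[3])*E('y',-j[4])*E('x',s6*j[5])
E
python3 - <<'E'
from kin import *
np.set_printoptions(precision=3,suppress=True)
for s4 in(1,-1):
  for s6 in(1,-1):
    print(s4,s6);[print((RR(j,s4,s6).inv()*r).as_matrix().round(2).tolist()) for j,p,r in D]
E
```

```text
1 1
[[0.0, 0.0, 1.0], [-0.87, 0.5, -0.0], [-0.5, -0.87, 0.0]]
[[0.0, -0.0, 1.0], [-0.38, -0.92, 0.0], [0.92, -0.38, -0.0]]
[[0.2, 0.85, 0.49], [0.92, -0.34, 0.2], [0.34, 0.41, -0.85]]
1 -1
[[0.0, 0.0, 1.0], [-1.0, 0.0, 0.0], [-0.0, -1.0, 0.0]]
[[0.0, -0.0, 1.0], [-1.0, 0.0, 0.0], [-0.0, -1.0, -0.0]]
[[0.2, 0.85, 0.49], [-0.88, 0.38, -0.29], [-0.43, -0.37, 0.82]]
-1 1
[[0.0, 0.0, 1.0], [-0.87, 0.5, -0.0], [-0.5, -0.87, 0.0]]
[[-0.0, -0.0, 1.0], [-0.38, -0.92, -0.0], [0.92, -0.38, -0.0]]
[[0.0, -0.0, 1.0], [0.99, 0.11, -0.0], [-0.11, 0.99, 0.0]]
-1 -1
[[0.0, 0.0, 1.0], [-1.0, 0.0, 0.0], [-0.0, -1.0, 0.0]]
[[-0.0, -0.0, 1.0], [-1.0, -0.0, -0.0], [0.0, -1.0, -0.0]]
[[0.0, -0.0, 1.0], [-1.0, 0.0, 0.0], [-0.0, -1.0, -0.0]]
```

Request:
move_arm([
  {"gripper": 1,"xyz": [0,0,-4],"angular": [0,0.18,0]},
  {"gripper": 1,"xyz": [0,0,-8],"angular": [0,0.36,0]},
  {"gripper": 1,"xyz": [0,0,-10],"angular": [0,0.5,0]},
  {"gripper": 1,"xyz": [0,0,-10],"angular": [0,0.5,0]},
  {"gripper": 1,"xyz": [0,0,-10],"angular": [0,0.5,0]},
])

```text
clock: 10.75
position: [463.6, -90.6, 296.1]
ee_rot: [0.911, -0.215, 0.276, -0.216]
contact_force: [-0.5, 0.2, -0.2]
gripper_width: 85.6
```

```bash
python3 - <<'E'
from h import *
s=arm.read_state();print(s['joints'].tolist(),s['position'].tolist(),s['ee_rot'].tolist())
E
```

```text
[-0.12306748969465658, -0.13428776621940736, -0.4220692794110894, -0.5506786010028998, -0.7240551800768883, 1.5427635982179722] [463.62219719613944, -90.58422559712119, 296.07910976632365] [0.9113288085401309, -0.21548442603639834, 0.27605662206304843, -0.21642321103737622]
```

Request:
move_arm([
  {"gripper": 1,"xyz": [0,0,0],"angular": [-0.18,0,0]},
  {"gripper": 1,"xyz": [0,0,0],"angular": [-0.36,0,0]},
  {"gripper": 1,"xyz": [0,0,0],"angular": [-0.54,0,0]},
  {"gripper": 1,"xyz": [0,0,0],"angular": [-0.72,0,0]},
  {"gripper": 1,"xyz": [0,0,0],"angular": [-0.9,0,0]},
  {"gripper": 1,"xyz": [0,0,0],"angular": [-0.9,0,0]},
  {"gripper": 1,"xyz": [0,0,0],"angular": [-0.9,0,0]},
])

```text
clock: 11.62
position: [465.7, -89.1, 294.3]
ee_rot: [0.915, -0.313, 0.154, 0.204]
contact_force: [1.0, -1.1, 1.1]
gripper_width: 85.5
```

```bash
python3 - <<'E'
from h import *
s=arm.read_state();print(s['joints'].tolist(),s['position'].tolist(),s['ee_rot'].tolist())
E
```

```text
[0.44088191509238517, 0.011164176158788716, -0.6053193133461012, 0.5818162132469042, -1.1005308419667397, 0.16261363642389373] [465.6783576719282, -89.1498210702337, 294.34757587060847] [0.9147999802945093, -0.3129998192735387, 0.15386158940415082, 0.2037123474262812]
```

```bash
cat >> kin.py <<'E'
for j,p,q in [([-0.123067,-0.134288,-0.422069,-0.550679,-0.724055,1.542764],[463.62,-90.58,296.08],[0.91133,-0.21548,0.27606,-0.21642]),
([0.440882,0.011164,-0.605319,0.581816,-1.100531,0.162614],[465.68,-89.15,294.35],[0.9148,-0.3130,0.15386,0.20371])]:
    D.append((np.array(j),np.array(p),Ro.from_quat(q)))
T=Ro.from_matrix(np.array([[0,0,1],[-1,0,0],[0,-1,0.]]))
def fk(j,k):
    a,b,H,L1,L2,o2,L6=k
    el=np.array([a,b,H])+E('y',j[1]).apply([0,0,L1]);B=E('z',j[0])
    wr=el+E('y',j[1]-j[2]).apply([L2,0,o2]);R=RR(j,-1,-1)
    return B.apply(wr)+R.apply([L6,0,0]),R*T,B.apply(el),B.apply(wr)
fit=least_squares(lambda k:np.concatenate([fk(j,k)[0]-p for j,p,_ in D]),[0,-160,300,400,400,0,250])
K=fit.x
lo=np.array([-3.14,-1.21,-1.07,-3.16,-2.99,-3.1]);hi=np.array([3.14,2.06,1.41,2.05,-.16,3.1])
def ik(p,R,seed):
    def f(j):
        q,r,_,_=fk(j,K);return np.r_[(q-p)/100,(r.inv()*R).as_rotvec()]
    s=least_squares(f,np.clip(seed,lo+.02,hi-.02),bounds=(lo,hi));return s.x,s.cost
E
python3 - <<'E'
from kin import *
np.set_printoptions(precision=2,suppress=True)
print(K,fit.fun)
def down(y):return Ro.from_euler('z',y)*Ro.from_matrix(np.diag([1.,-1,-1]))
for nm,yaw in(('A',-81.8),('B',98.2)):
    g,c=ik([479,-43,5],down(np.radians(yaw)),[.2,.4,0,0,-1.2,{'A':0,'B':2.9}[nm]]);print(nm,g,c)
    sx=-1 if nm=='A' else 1
    rng=np.random.default_rng(0)
    for az in range(-180,180,15):
        z=np.array([np.cos(np.radians(az)),np.sin(np.radians(az)),0]);x=np.array([0,0,sx]);R=Ro.from_matrix(np.c_[x,np.cross(z,x),z])
        p=np.array([608,-174,138])+19*z
        sols=[]
        for _ in range(15):
            s,c=ik(p,R,lo+(hi-lo)*rng.random(6))
            if c<1e-6 and not any(np.abs(s-t).max()<.05 for t in sols):sols.append(s)
        for s in sols:print(nm,az,s,'elbow',fk(s,K)[2],'wrist',fk(s,K)[3])
E
```

```text
[ 437.52 -143.44  -36.67  549.51  -52.69   -9.86  284.72] [-17.43 -11.78 -33.18 -18.87   6.13 -25.65  28.75 -21.57  62.88  -3.13
 -11.47   2.67  -3.43  -5.57  -6.72]
A [ 0.15  0.31  1.39 -0.25 -2.89 -0.24] 1.3767152878935538
B [ 0.15  0.31  1.39 -0.25 -2.89  2.9 ] 1.376715274249369
```

```bash
python3 - <<'E'
import re
s=open('kin.py').read()
i=s.index('def fk');j=s.index('K=fit.x')
s=s[:i]+'''def fk(j,k):
    a,b,H,L1x,L1,L2,o2,L6,b4,b5,c5=k
    B=E('z',j[0]);el=np.array([a,b,H])+E('y',j[1]).apply([L1x,0,L1])
    R4=E('y',j[1]-j[2])*E('x',-j[3]);wr=el+E('y',j[1]-j[2]).apply([L2,0,o2])+R4.apply([0,b4,0]);R=RR(j,-1,-1)
    R5=B*R4*E('y',-j[4])
    return B.apply(wr)+R5.apply([L6,b5,c5]),R*T,B.apply(el),B.apply(wr)
x0=np.array([0,-80,300,0,400,400,0,250,0,-80,0.])
fit=least_squares(lambda k:np.r_[np.concatenate([fk(j,k)[0]-p for j,p,_ in D]),1e-3*(k-x0)],x0)
'''+s[j:]
open('kin.py','w').write(s)
E
python3 - <<'E'
from kin import *
np.set_printoptions(precision=2,suppress=True)
print(K,fit.fun)
E
```

```text
[  -0.92    0.07  160.95    0.19  564.74  422.9     0.21  297.53  -39.97
 -119.98   -0.34] [-0.16  0.09 -0.05  0.01 -0.08  0.05 -0.06 -0.05 -0.01  0.01  0.01  0.01
  0.03 -0.04  0.   -0.    0.08 -0.14  0.    0.16  0.02  0.    0.05 -0.04
 -0.04 -0.  ]
```

```bash
cat > plan.py <<'E'
from kin import *
np.set_printoptions(precision=2,suppress=True)
def down(y):return Ro.from_euler('z',y)*Ro.from_matrix(np.diag([1.,-1,-1]))
def fin(az,sx):
    z=np.array([np.cos(np.radians(az)),np.sin(np.radians(az)),0]);x=np.array([0,0,sx]);return Ro.from_matrix(np.c_[x,np.cross(z,x),z]),z
E
python3 - <<'E'
from plan import *
rng=np.random.default_rng(0)
for nm,yaw in(('A',-81.8),('B',98.2)):
    g,c=ik([479,-43,5],down(np.radians(yaw)),[.2,.4,0,0,-1.2,{'A':0,'B':2.9}[nm]]);print(nm,g,c)
    sx=-1 if nm=='A' else 1
    for az in range(-180,180,15):
        R,z=fin(az,sx);sols=[]
        for _ in range(12):
            s,c=ik(np.array([608,-174,138])+19*z,R,lo+(hi-lo)*rng.random(6))
            if c<1e-6 and not any(np.abs(s-t).max()<.05 for t in sols):sols.append(s)
        for s in sols:print(nm,az,s,'elbow',fk(s,K)[2].round(),'wrist',fk(s,K)[3].round())
E
```

```text
A [ 0.25  0.45 -0.6  -0.   -0.52 -0.11] 3.7673359487114903e-26
A -180 [-0.02  1.21  0.65  0.03 -2.58  1.6 ] elbow [528.  -8. 358.] wrist [887. -54. 135.]
A -165 [ 0.06  1.17  0.45  0.3  -2.4   1.8 ] elbow [519.  30. 380.] wrist [847.  11. 111.]
A -150 [ 0.12  1.11  0.25  0.51 -2.21  1.89] elbow [502.  63. 410.] wrist [792.  64. 100.]
A -135 [ 0.18  1.04  0.03  0.68 -2.02  1.91] elbow [479.  89. 444.] wrist [725. 103.  98.]
A -120 [ 0.23  0.97 -0.2   0.86 -1.84  1.87] elbow [453. 106. 479.] wrist [648. 124. 102.]
A -105 [ 0.25  0.9  -0.42  1.07 -1.69  1.79] elbow [427. 109. 512.] wrist [567. 125. 111.]
A -90 [ 0.23  0.83 -0.63  1.34 -1.59  1.67] elbow [405.  94. 542.] wrist [489. 105. 125.]
A -75 [ 0.14  0.78 -0.82  1.69 -1.57  1.55] elbow [391.  55. 564.] wrist [420.  64. 140.]
A -30 [-0.54  0.8  -0.94 -3.12 -1.74  1.57] elbow [ 346. -209.  554.] wrist [ 307. -139.  137.]
A -15 [-0.71  0.79 -0.8  -2.69 -1.59  1.58] elbow [ 302. -261.  559.] wrist [ 308. -218.  137.]
A 0 [-0.79  0.75 -0.62 -2.34 -1.43  1.43] elbow [ 270. -272.  575.] wrist [ 329. -293.  155.]
A 15 [-0.8   0.73 -0.43 -
[... 2442 characters left out ...]
  539.] wrist [ 539. -456.  226.]
B 75 [-0.64  0.9   0.28 -1.34 -1.87 -2.48] elbow [ 355. -264.  511.] wrist [ 607. -462.  233.]
B 90 [-0.57  0.97  0.45 -1.26 -2.06 -2.54] elbow [ 390. -253.  480.] wrist [ 676. -453.  237.]
B 105 [-0.5   1.04  0.61 -1.19 -2.25 -2.58] elbow [ 425. -235.  448.] wrist [ 742. -426.  239.]
B 120 [-0.43  1.1   0.76 -1.13 -2.44 -2.59] elbow [ 458. -208.  416.] wrist [ 802. -384.  240.]
B 135 [-0.34  1.15  0.87 -1.04 -2.62 -2.54] elbow [ 486. -172.  389.] wrist [ 853. -323.  237.]
B 150 [-0.23  1.2   0.92 -0.82 -2.74 -2.35] elbow [ 511. -121.  367.] wrist [ 892. -239.  222.]
B 165 [-0.11  1.22  0.83 -0.38 -2.73 -1.92] elbow [527. -58. 353.] wrist [ 906. -137.  179.]
```

The kinematic model fits to 0.2 mm, and "option A" (tool x towards the plain end) keeps j6 mid-range. Now I go over the foot with the tool down, and simulate the later turn.

```bash
python3 - <<'E'
from plan import *
from scipy.spatial.transform import Slerp
s=arm.read_state();Rc=Ro.from_quat(s['ee_rot']);Rd=down(np.radians(-81.8))
print('to over foot',to_tool([479.2,-42.8,130]),(Rc.inv()*Rd).as_rotvec())
for az in(0,10,20):
    Rf,z=fin(az,-1);print(az,'rotvec from grasp',(Rd.inv()*Rf).as_rotvec())
    p0=np.array([479,-43,230.]);p1=np.array([608,-174,230])+19*z
    j=ik(p0,Rd,[.2,.3,-.3,0,-1.2,0])[0];S=Slerp([0,1],Ro.concatenate([Rd,Rf]))
    for t in np.linspace(0,1,9):
        j,c=ik(p0+(p1-p0)*t,S([t])[0],j);print(t,j,round(c,6),fk(j,K)[3].round(),'toolz',S([t])[0].as_matrix()[:,2])
    j,c=ik(p1-[0,0,90],Rf,j);print(j,c)
E
```

```text
to over foot [-8.06 -8.74 12.33] [ 0.11 -0.52  0.75]
0 rotvec from grasp [ 1.31 -1.14  1.31]
0.0 [ 0.25  0.14 -0.33 -0.   -1.1  -0.11] 0.0 [450.  73. 528.] toolz [ 0. -0. -1.]
0.125 [ 0.12  0.11 -0.32 -0.16 -0.97 -0.06] 0.0 [446.  14. 538.] toolz [ 0.15  0.15 -0.98]
0.25 [-0.01  0.1  -0.31 -0.37 -0.85  0.03] 0.0 [439. -44. 540.] toolz [ 0.32  0.27 -0.91]
0.375 [-0.16  0.11 -0.29 -0.64 -0.77  0.17] 0.0 [ 431. -103.  533.] toolz [ 0.5   0.34 -0.8 ]
0.5 [-0.33  0.14 -0.29 -0.96 -0.75  0.37] 0.0 [ 418. -165.  515.] toolz [ 0.66  0.37 -0.66]
0.625 [-0.5   0.19 -0.31 -1.32 -0.78  0.61] 0.0 [ 397. -227.  479.] toolz [ 0.8   0.34 -0.5 ]
0.75 [-0.65  0.26 -0.38 -1.67 -0.87  0.86] 0.0 [ 369. -274.  422.] toolz [ 0.91  0.27 -0.32]
0.875 [-0.75  0.36 -0.48 -2.01 -1.02  1.07] 0.0 [ 344. -295.  347.] toolz [ 0.98  0.15 -0.15]
1.0 [-0.78  0.49 -0.6  -2.3  -1.23  1.22] 0.0 [ 329. -287.  271.] toolz [1. 0. 0.]
[-0.79  0.74 -0.62 -2.34 -1.43  1.42] 2.1680140403784913e-30
10 rotvec from grasp [ 1.19 -1.22  1.19]
0.0 [ 0.25  0.14 -0.33 -0.   -1.1  -0.11] 0.0 [450.  73. 528.] toolz [ 0. -0. -1.]
0.125 [ 
[... 1008 characters left out ...]
-0.05  0.14 -0.24 -0.41 -0.97  0.12] 0.0 [464. -59. 546.] toolz [ 0.25  0.32 -0.91]
0.375 [-0.21  0.17 -0.2  -0.66 -0.96  0.27] 0.0 [ 463. -131.  540.] toolz [ 0.4   0.43 -0.81]
0.5 [-0.37  0.21 -0.19 -0.92 -0.98  0.42] 0.0 [ 453. -201.  520.] toolz [ 0.54  0.5  -0.68]
0.625 [-0.51  0.27 -0.2  -1.19 -1.02  0.56] 0.0 [ 437. -264.  484.] toolz [ 0.67  0.53 -0.52]
0.75 [-0.64  0.34 -0.23 -1.44 -1.09  0.7 ] 0.0 [ 416. -314.  433.] toolz [ 0.79  0.51 -0.35]
0.875 [-0.73  0.42 -0.29 -1.68 -1.18  0.82] 0.0 [ 395. -347.  371.] toolz [ 0.88  0.45 -0.17]
1.0 [-0.78  0.52 -0.36 -1.92 -1.3   0.92] 0.0 [ 379. -359.  302.] toolz [0.94 0.34 0.  ]
[-0.8   0.72 -0.37 -1.95 -1.38  1.13] 1.0150165131020353e-20
```

Request:
move_arm([
  {"gripper": 1,"xyz": [-8.06,-8.74,12.33],"angular": [0.11,-0.52,0.75]},
  {"gripper": 1,"xyz": [-8.06,-8.74,12.33],"angular": [0.11,-0.52,0.75]},
  {"gripper": 1,"xyz": [-8.06,-8.74,12.33],"angular": [0.11,-0.52,0.75]},
  {"gripper": 1,"xyz": [-8.06,-8.74,12.33],"angular": [0.11,-0.52,0.75]},
  {"gripper": 1,"xyz": [-8.06,-8.74,12.33],"angular": [0.11,-0.52,0.75]},
  {"gripper": 1,"xyz": [-8.06,-8.74,12.33],"angular": [0.11,-0.52,0.75]},
  {"gripper": 1,"xyz": [-8.06,-8.74,12.33],"angular": [0.11,-0.52,0.75]},
  {"gripper": 1,"xyz": [-8.06,-8.74,12.33],"angular": [0.11,-0.52,0.75]},
])

```text
clock: 12.62
position: [477.6, -44.5, 132.2]
ee_rot: [0.755, -0.655, -0.0, -0.003]
contact_force: [0.7, -0.6, -0.2]
gripper_width: 85.3
```

```bash
python3 - <<'E'
from plan import *
s=arm.read_state();print(s['position'],s['ee_rot'],Ro.from_quat(s['ee_rot']).as_matrix())
grab('wrist','w7');P=cloud('w7').reshape(-1,3)
f=P[(P[:,2]>20)&(P[:,2]<52)&(abs(P[:,0]-479)<45)&(abs(P[:,1]+43)<50)]
print(len(f),cv2.minAreaRect(f[:,:2].astype(np.float32)),f[:,2].max())
t=f[f[:,2]>40];print(cv2.minAreaRect(t[:,:2].astype(np.float32)),np.median(t,0))
E
```

```text
[477.57 -44.49 132.17] [ 0.76 -0.66 -0.   -0.  ] [[ 0.14 -0.99  0.  ]
 [-0.99 -0.14  0.01]
 [-0.   -0.   -1.  ]]
6100 ((479.0384216308594, -42.70732498168945), (44.057594299316406, 62.802032470703125), 8.321908950805664) 44.70526382291816
((478.9402160644531, -43.006019592285156), (25.329679489135742, 61.954280853271484), 7.79562520980835) [479.3  -44.83  42.23]
```

Request:
move_arm([
  {"gripper": 1,"xyz": [-0.14,-0.16,5],"angular": [0,0,0]},
  {"gripper": 1,"xyz": [-0.14,-0.16,9],"angular": [0,0,0]},
  {"gripper": 1,"xyz": [-0.14,-0.16,12],"angular": [0,0,0]},
  {"gripper": 1,"xyz": [-0.14,-0.16,12.8],"angular": [0,0,0]},
  {"gripper": 0.3,"xyz": [-0.14,-0.16,12.8],"angular": [0,0,0]},
  {"gripper": -0.3,"xyz": [-0.14,-0.16,12.8],"angular": [0,0,0]},
  {"gripper": -0.6,"xyz": [-0.14,-0.16,12.8],"angular": [0,0,0]},
  {"gripper": -0.6,"xyz": [-0.14,-0.16,12.8],"angular": [0,0,0]},
  {"gripper": -0.6,"xyz": [-0.14,-0.16,12.8],"angular": [0,0,0]},
  {"gripper": -0.6,"xyz": [-0.14,-0.16,12.8],"angular": [0,0,0]},
])

```text
clock: 13.92
position: [481.0, -42.1, 6.0]
ee_rot: [0.755, -0.656, 0.001, -0.005]
contact_force: [-0.9, 1.3, 6.7]
gripper_width: 43.0
```

Request:
move_arm([
  {"gripper": -0.6,"xyz": [0,0,-3],"angular": [0,0,0]},
  {"gripper": -0.6,"xyz": [0,0,-8],"angular": [0,0,0]},
  {"gripper": -0.6,"xyz": [0,0,-14],"angular": [0,0,0]},
  {"gripper": -0.6,"xyz": [0,0,-20],"angular": [0,0,0]},
  {"gripper": -0.6,"xyz": [0,0,-23],"angular": [0,0,0]},
  {"gripper": -0.6,"xyz": [0,0,-23],"angular": [0,0,0]},
])

```text
clock: 14.68
position: [479.9, -43.6, 237.5]
ee_rot: [0.755, -0.656, 0.002, -0.006]
contact_force: [0.1, -0.0, -1.5]
gripper_width: 43.1
```

```bash
python3 - <<'E'
from plan import *
s=arm.read_state();print(s['position'],s['gripper_width'],s['contact_force'])
Rc=Ro.from_quat(s['ee_rot']);Rf,z=fin(0,-1)
print('mid',to_tool((np.array([544,-109,230])+10*z)),(Rc.inv()*Rf).as_rotvec()/2)
print('end',to_tool(np.array([608,-174,230])+19*z),(Rc.inv()*Rf).as_rotvec())
# dish centre from w2 depth/pixels & top
im=cv2.imread('pics/w2.png');m=cv2.inRange(cv2.cvtColor(im,cv2.COLOR_BGR2GRAY),110,255)[0:185,40:220]
n,l,st,c=cv2.connectedComponentsWithStats(m);k=1+st[1:,4].argmax();print(st[k],c[k])
u,v=st[k][0]+40+st[k][2]/2,st[k][1]+st[k][3]/2;print('dish',at_z('w2',u,v,8),at_z('t0',321.7,210,8))
E
```

```text
[479.95 -43.55 237.48] 43.05255462480828 [ 0.12 -0.03 -1.5 ]
mid [ 7.52 -6.41  0.78] [ 0.65 -0.56  0.66]
end [ 14.97 -12.73   0.81] [ 1.31 -1.13  1.31]
[    0    17   180   168 21487] [ 93.06 105.03]
dish [ 607.28 -173.53    8.  ] [ 605.84 -175.67    8.  ]
```

Request:
move_arm([
  {"gripper": -0.6,"xyz": [1.3,-1.1,0],"angular": [0.11,-0.09,0.11]},
  {"gripper": -0.6,"xyz": [2.6,-2.2,0],"angular": [0.22,-0.19,0.22]},
  {"gripper": -0.6,"xyz": [3.8,-3.2,0],"angular": [0.33,-0.28,0.33]},
  {"gripper": -0.6,"xyz": [5,-4.3,0],"angular": [0.43,-0.37,0.44]},
  {"gripper": -0.6,"xyz": [6.3,-5.4,0],"angular": [0.54,-0.47,0.55]},
  {"gripper": -0.6,"xyz": [7.5,-6.4,0],"angular": [0.65,-0.56,0.66]},
  {"gripper": -0.6,"xyz": [7.5,-6.4,0],"angular": [0.65,-0.56,0.66]},
])

```text
clock: 15.55
position: [550.8, -110.8, 231.3]
ee_rot: [-0.437, 0.801, 0.001, 0.409]
contact_force: [-0.4, -0.2, -0.4]
gripper_width: 42.7
```

```bash
python3 - <<'E'
from plan import *
s=arm.read_state();print(s['position'],s['gripper_width'],s['joints'])
Rc=Ro.from_quat(s['ee_rot']);Rf,z=fin(0,-1)
d=at_z('w2',134,93,8);print('dish',d)
print('end',to_tool(np.array([608,-174,230])+19*z),(Rc.inv()*Rf).as_rotvec())
E
```

```text
[ 550.78 -110.79  231.26] 42.717362329342485 [-0.32  0.13 -0.29 -0.94 -0.74  0.34]
dish [ 611.38 -178.59    8.  ]
end [ 2.35 -9.2   2.8 ] [ 0.65 -0.58  0.65]
```

Request:
move_arm([
  {"gripper": -0.6,"xyz": [0.4,-1.5,0.5],"angular": [0.11,-0.1,0.11]},
  {"gripper": -0.6,"xyz": [0.8,-3,0.9],"angular": [0.22,-0.19,0.22]},
  {"gripper": -0.6,"xyz": [1.2,-4.6,1.4],"angular": [0.33,-0.29,0.33]},
  {"gripper": -0.6,"xyz": [1.6,-6.2,1.9],"angular": [0.43,-0.39,0.43]},
  {"gripper": -0.6,"xyz": [2,-7.7,2.4],"angular": [0.54,-0.48,0.54]},
  {"gripper": -0.6,"xyz": [2.35,-9.2,2.8],"angular": [0.65,-0.58,0.65]},
  {"gripper": -0.6,"xyz": [2.35,-9.2,2.8],"angular": [0.65,-0.58,0.65]},
  {"gripper": -0.6,"xyz": [2.35,-9.2,2.8],"angular": [0.65,-0.58,0.65]},
])

```text
clock: 16.55
position: [629.4, -170.1, 233.9]
ee_rot: [-0.005, 0.706, 0.003, 0.708]
contact_force: [0.7, -0.2, -1.1]
gripper_width: 42.9
```

```bash
python3 - <<'E'
from plan import *
s=arm.read_state();print(s['position'],s['gripper_width'],Ro.from_quat(s['ee_rot']).as_matrix())
a,_=grab('scene','s8');b,_=grab('top','t8')
A=cv2.resize(a[170:310,250:390],(480,480),interpolation=cv2.INTER_CUBIC);B=cv2.resize(b[165:255,280:370],(320,320),interpolation=cv2.INTER_CUBIC)
B=np.vstack([B,np.zeros((160,320,3),np.uint8)]);cv2.imwrite('pics/m8.png',np.hstack([A,B]))
E
```

```text
[ 629.36 -170.14  233.88] 42.85311176183983 [[ 0.   -0.01  1.  ]
 [-0.    1.    0.01]
 [-1.   -0.    0.  ]]
```

View pics/m8.png

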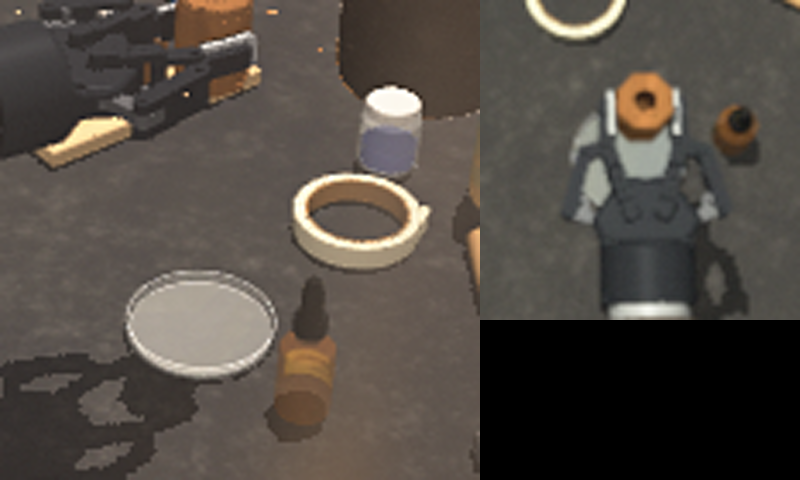

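The top view shows the octagonal end face up with the round hole in it at (645,100) in the crop, so the end is confirmed. Now the foot's place relative to the dish, both measured with the top camera.

```bash
python3 - <<'E'
from plan import *
P=cloud('t8');r=P[180:206,310:342].reshape(-1,3);t=r[(r[:,2]>250)];print(len(t))
for z in(255,262,268):print(((abs(r[:,2]-z)<4).sum()))
print('hole',at_z('t8',326.4,193.1,265),'top z',np.percentile(t[:,2],[5,50,95]),'dish',at_z('t0',321.7,210,8))
b=cv2.imread('pics/t8.png');h=cv2.cvtColor(b,cv2.COLOR_BGR2HSV);m=cv2.inRange(h,(5,110,90),(25,255,255))[180:210,310:342]
n,l,st,c=cv2.connectedComponentsWithStats(m);k=1+st[1:,4].argmax();bb=st[k];u,v=310+bb[0]+(bb[2]-1)/2,180+bb[1]+(bb[3]-1)/2;print(bb,u,v,at_z('t8',u,v,265))
# dish from t0 by bbox
g=cv2.imread('pics/t0.png').astype(int);m=((g.mean(2)>95)).astype(np.uint8)[190:230,300:342];n,l,st,c=cv2.connectedComponentsWithStats(m);k=1+st[1:,4].argmax();bb=st[k];u,v=300+bb[0]+(bb[2]-1)/2,190+bb[1]+(bb[3]-1)/2;print(bb,u,v,at_z('t0',u,v,8))
u,v=250+201/480*140,170+ (273+372)/2/480*140-0;print('scene dish',at_z('s8',u,v,8))
s=arm.read_state();print(s['position'],Ro.from_quat(s['ee_rot']).as_matrix().round(4))
E
```

```text
204
23
113
110
hole [ 611.49 -169.98  265.  ] top z [253.29 264.67 269.76] dish [ 605.84 -175.67    8.  ]
[  8   5  16  17 208] 325.5 193.0 [ 611.8  -167.48  265.  ]
[  5   3  33  33 843] 321.0 209.0 [ 609.17 -173.46    8.  ]
scene dish [ 611.09 -179.69    8.  ]
[ 629.59 -170.85  235.49] [[ 0.01 -0.01  1.  ]
 [-0.01  1.    0.01]
 [-1.   -0.01  0.01]]
```

Request:
move_arm([
  {"gripper": -0.6,"xyz": [2,-0.6,-0.15],"angular": [0,0,0]},
  {"gripper": -0.6,"xyz": [4.5,-0.6,-0.15],"angular": [0,0,0]},
  {"gripper": -0.6,"xyz": [7,-0.6,-0.15],"angular": [0,0,0]},
  {"gripper": -0.6,"xyz": [9,-0.6,-0.15],"angular": [0,0,0]},
  {"gripper": -0.6,"xyz": [9.8,-0.6,-0.15],"angular": [0,0,0]},
  {"gripper": -0.6,"xyz": [9.8,-0.6,-0.15],"angular": [0,0,0]},
  {"gripper": -0.6,"xyz": [9.8,-0.6,-0.15],"angular": [0,0,0]},
  {"gripper": -0.6,"xyz": [9.8,-0.6,-0.15],"angular": [0,0,0]},
])

```text
clock: 17.65
position: [628.2, -178.1, 136.9]
ee_rot: [-0.003, 0.705, 0.001, 0.709]
contact_force: [-0.1, 0.4, -1.1]
gripper_width: 42.8
```

```bash
python3 - <<'E'
from plan import *
s=arm.read_state();print(s['position'],s['gripper_width'],s['contact_force'],s['joint_vel']);R=Ro.from_quat(s['ee_rot']);print(R.as_matrix().round(4),(R.inv()*fin(0,-1)[0]).as_rotvec(),to_tool(s['position']))
a,_=grab('scene','s9');b,_=grab('top','t9')
h=cv2.cvtColor(b,cv2.COLOR_BGR2HSV);m=cv2.inRange(h,(5,110,90),(25,255,255))[182:216,308:338]
n,l,st,c=cv2.connectedComponentsWithStats(m);k=1+st[1:,4].argmax();bb=st[k];u,v=308+bb[0]+(bb[2]-1)/2,182+bb[1]+(bb[3]-1)/2;print(bb,u,v,at_z('t9',u,v,168))
A=cv2.resize(a[170:310,250:390],(480,480),interpolation=cv2.INTER_CUBIC);B=cv2.resize(b[165:255,280:370],(320,320),interpolation=cv2.INTER_CUBIC)
C=cv2.resize(a[110:200,180:340],(320,160));cv2.imwrite('pics/m9.png',np.hstack([A,np.vstack([B,C])]))
E
```

```text
[ 628.22 -178.05  136.9 ] 42.77421112695812 [-0.05  0.43 -1.08] [-0.    0.01 -0.   -0.   -0.    0.  ]
[[ 0.   -0.01  1.  ]
 [-0.    1.    0.01]
 [-1.   -0.    0.  ]] [0.01 0.   0.  ] [0. 0. 0.]
[ 11  11  14  15 165] 325.5 200.0 [ 609.7  -175.25  168.  ]
```

View pics/m9.png

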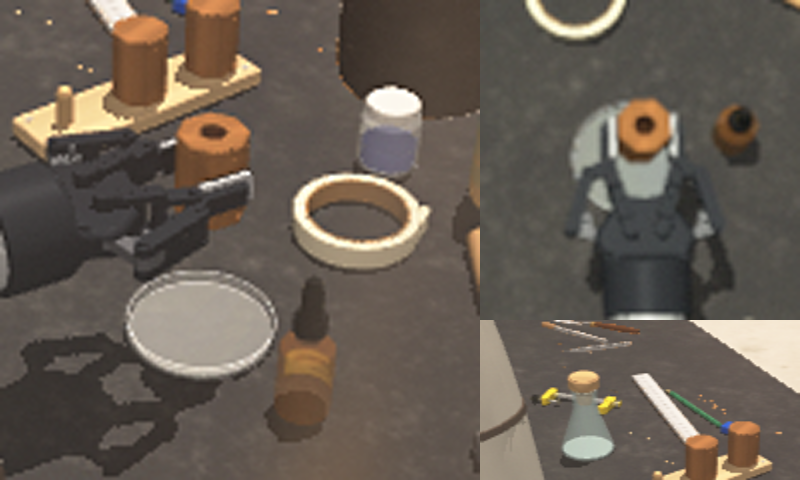

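The foot is held upright, hole up, above the dish. In the top view it is at (609.7,-175.3), against the dish at about (608.5,-175). The flask is still stoppered, and the board and dropper look undisturbed. Handing in.

```bash
python3 -c "
from bench import arm
print(arm.job_done())"
```

```text
the job is handed in; nothing more can be done
None
```

The job is handed in at about 17.8 s on the robot's clock. The stopper is fully home in the flask and released. The foot is held with its hole facing straight up over the middle of the dish.

- **Stopper:** Its head rests level on the flask's rim. The top measured about 138–140 mm, against 140 mm expected. I pressed until light contact (3 N on the last reading), and the flask stayed upright.
- **Which end has the hole:** The wrist camera showed the end facing −y is plain. After turning the foot, the top and scene cameras both showed the hole in the upper end.
- **Position over the dish:** The foot's bottom is about 93 mm above the dish's rim, roughly 1–3 mm off its centre by the top camera. The foot is upright to about 0.5° by the arm's orientation reading, and the arm was at rest.
- **Other objects:** The dish, dropper bottle and pin board looked undisturbed in the last pictures.

**Disagreements:** The cameras differed by 3–5 mm on the dish's centre, so I used a position between them. The stopper was first seen about 3 mm off the neck's centre, and I corrected that before lowering it. The gripper read 1–3 mm less than the true width on both grasps.

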